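# Set the tilting plate to thirty degrees on its setting block

## Task

Set the hinged tilting plate to thirty degrees for filing heel lifts: raise the plate, lay the tallest of the three steel setting blocks lengthwise on the base under it, in the middle and pushed squarely up against the stop bar, then fold the plate gently down until its roller bears on the block, and let go. Do not force the plate down hard on the block, and leave the other two blocks and the things lying round the work where they are.

Things in the scene. Friction and masses are not known exactly. Their poses are not given: they have to be found in the camera images.
- tilt_base: Grey slab 200 (x) by 100 (y) by 16 mm screwed to the bench. Origin: centre of its underside; +x to the hinge end (the robot's right), z up. A stop bar 10 mm high, 66 mm long crosses its top at x = 1 to 11 mm. Hinge cheeks rise to z = 45 mm at x = 58 to 92, y = 35 to 47 mm either side. A block lying home has its centre at x = -34, y = 0 mm.
- stop_face (a point): Middle of the foot of the stop bar's face that the block is pushed against, on the base's top face; axes as the base.
- plate_hinge (a point): Middle of the plate's hinge line (runs along the base's y axis), 75 mm towards +x from the base's origin and 28 mm above the bench top; axes as the base.
- plate (a joint): Angle of the hinged plate, rad: 0 = lying flat, roller on the base's top; grows as its free (left-hand) end is raised; end stop at 0.70, where the roller clears the tall block by 17 mm. Stiff hinge (0.5 N m): the plate stays where it is left; at the roller about 7 N raises it, 2 to 3 N lowers it. Reads 0.524 (30 degrees) on the tall block.
- plate_edge (a point): Mid-thickness, mid-width point of the aluminium plate, 125 mm from the hinge line and 15 mm above the line hinge-roller; turns with the plate (x along it to the hinge, z square to its top). Plate 60 mm wide, 14 mm thick, ending 25 mm beyond this point; its flat sides can be pinched here from above (36 to 50 mm over the bench when flat). A 10 mm fence crosses its top at the hinge end.
- roller (a point): Steel roller, 24 mm diameter, 56 mm long, fixed across the underside of the plate 120 mm from the hinge line; origin at the middle of its axis, y along the axis. It is what rests on the block.
- tall_block_mid (a point): Centre (half-way up) of the tallest setting block: drilled steel-grey block 70 mm long (x) by 40 mm wide (y) by 60 mm high (z), about 0.45 kg. Starts lying on the bench this way up. Either end may go to the stop.
- tall_block: The same tallest block; origin at the centre of its underside, axes along its length, width and height.
- middle_block_mid (a point): Centre of the middle block, 70 x 40 x 46 mm high, otherwise alike; stays where it is.
- low_block_mid (a point): Centre of the low block, 70 x 40 x 31 mm high, otherwise alike; stays where it is.
- tape_roll: Roll of masking tape lying flat, 96 mm across, 25 mm high; a bystander.
- heel_lift: Black rubber heel lift, 60 x 62 x 12 mm; a bystander.
- felt_marker: Felt marker, 130 x 15 mm, lying; a bystander.
- brush: Shoe brush with wooden back, 165 x 55 x 40 mm; a bystander.
Things that resemble listed ones, but are neither listed nor needed, are in the scene too. What is shaped like the tall_block but purple is not meant.

How it is judged:
By the outcome, as a careful person would: the job done as asked, in the order asked, and still so for the second after the job is handed in, with the robot touching nothing.
It also fails if it takes over 64 s, if anything falls off the work surface, if the arm or the gripper's body presses on something with over 40 N, if the wrist force passes 120 N, or if a joint passes its speed limit or range.

## Robot

A 7-joint arm with a two-finger parallel gripper is mounted at the origin on a cart in front of the work surface, level with it; the furniture and walls round the work are solid. World frame = base frame: x ahead of the robot, y to its left, z up, the work surface at z = 0. Lengths are in m, angles in rad, forces in N, time in s.
With the tool pointing down it reaches from about 0.425 to 0.875 m from the base axis. Payload 4.7 kg.
Tool frame: the origin (TCP) lies midway between the tips of the shut fingers; the grasp point (between the pads) lies 19 mm behind it (arm.grip_point_offset is the distance from the TCP to the grasp point, in m); z points along the fingers, y is the line along which they close (so a half turn about z gives the same grasp; the last joint's range is limited). The gripper opens to 85 mm and grips with 20 to 120 N. Pads are 22 mm wide; open, the fingers measure 114 mm over their backs; the gripper's body (76 mm by 85 mm) begins 54 mm behind the grasp point. The pads swing forward as they close: fully open they stand 13 mm farther back than shut.
Start: joints at [-1.212, 0.321, -0.07, 1.45, 0.023, 1.371, -0.057], TCP at [0.22, 0.612, 0.231] pointing down, gripper open.
Joint ranges: [-2.86, 2.86], [-0.3, 2.09], [-1.38, 1.24], [0.06, 2.45], [-1.56, 4.7], [0.09, 2.05], [-2.69, 2.69]. Speed limits (rad/s): [2.57, 2.57, 3.14, 3.14, 3.14, 3.14, 3.14].

## Interface

Orientations are given as a unit quaternion [w, x, y, z].
In Python, from rig import arm, snapshot, finder gives the robot as it stands. The module is installed in compiled form; this text tells all that it offers. Calls block until the motion is done:
- arm.move_pose(position, orientation): joint-space move of the TCP to a pose.
- arm.line_to(position, orientation=None, v=0.15): straight line of the TCP; orientation=None keeps the orientation; v is the mean speed in m/s.
- arm.set_joints(angles): joint-space move.
- arm.ungrasp() and arm.close(f_grip=None): open the fingers fully, or close them until they stop; f_grip is the grip in N (None keeps the last).
- arm.dwell(seconds).
- arm.solve_ik(position, orientation): joint angles nearest the present ones, or None.
- arm.get_obs(): the state.
- snapshot(name): name is "scene" or "side" or "wrist"; returns a dict with "frame" (420x560x3 uint8, red, green, blue), "fx", "fy", "cx", "cy" (pixels), "world_from_camera" (4x4, takes a point from camera to world coordinates); the wrist camera has in their place "T_tool_cam" (4x4, takes a point from camera to tool coordinates, whose origin is the TCP and whose axes are the flange's). Camera axes: x right, y down, z forward; pixel columns grow to the right and rows downward; lengths in m; the calibration is good to about 2 mm. A picture is of the moment at which its call begins: read the wrist's pose just before it. There is no depth.
A pose or a line that the arm cannot do raises arm.PlanningError and nothing moves.
- arm.finish_job(): hands the job in; it is judged then, once.
Trained networks look in the newest picture that a camera, given by its name, has taken for a name from the list of things; names that differ only in an ending like _2 or _b are one class to them, and where a whole thing is asked for, a point or a joint stands for the part that bears it (a point fixed in the world has none). Each returns a list of dicts, best first, with "score" (0 to 1); they miss things now and then, are a little off and sometimes report something else, mostly with a low value. They report only what shows in the picture. A call takes as long as a camera call. They do not tell look-alikes from the thing itself.
- finder.silhouettes(query, camera): "mask" (420x560 bool, what is visible of it).
- finder.place_of(query, camera): "location" ([x, y, z] in m, in the coordinates of the camera as it stood for that picture, good to about 4 mm: a listed point, or the origin of a listed thing).
The state is a dict: "t": time; "q": joint angles; "dq": joint speeds; "tau": joint torques, N m; "tcp_pos": TCP position; "ee_rot": TCP orientation; "force": force on the tool from outside, world axes, zero at the start; "torque": the same for the moment, N m; "grip_width": opening from 0.0 (shut) to 1.0 (fully open); "grasp_force": force on a finger pad.
Only numpy, scipy, OpenCV 4.12 (cv2) and the standard library are available. Lean on these libraries where they do the work, as an engineer would, in place of code of your own. Each camera call takes 0.05 s, during which the arm holds its last target. There are 200 camera calls.

## Working session

There is one attempt and no reset: what is moved stays moved. The work goes in short steps, each a Python script; the robot and the scene stay as the last script left them, time stands still between calls to the robot, and variables do not carry over. Pictures are saved under pics/ and viewed, at most 10 in all, crops included, and the job is handed in when it is done.

```bash
mkdir -p pics
cat > h.py <<'E'
import numpy as np, cv2
from rig import arm, snapshot, finder
from scipy.spatial.transform import Rotation as R
def W(cam,s=None):
    if cam!="wrist": return s["world_from_camera"]
    o=arm.get_obs(); T=np.eye(4); q=o["ee_rot"]; T[:3,:3]=R.from_quat([q[1],q[2],q[3],q[0]]).as_matrix(); T[:3,3]=o["tcp_pos"]
    return T@s["T_tool_cam"]
def px(s,M,p):
    c=np.linalg.inv(M)@np.r_[p,1]; return s["fx"]*c[0]/c[2]+s["cx"], s["fy"]*c[1]/c[2]+s["cy"]
def onplane(s,M,u,v,z):
    d=M[:3,:3]@np.array([(u-s["cx"])/s["fx"],(v-s["cy"])/s["fy"],1]); o=M[:3,3]; return o+d*(z-o[2])/d[2]
def save(s,n): cv2.imwrite("pics/"+n,cv2.cvtColor(s["frame"],cv2.COLOR_RGB2BGR))
def down(yaw): # tool z down, tool y at angle yaw from world y
    q=(R.from_euler("z",yaw)*R.from_euler("x",np.pi)).as_quat(); return [q[3],q[0],q[1],q[2]]
E
python3 - <<'E'
from h import *
o=arm.get_obs(); print(o["t"],o["tcp_pos"],o["ee_rot"])
for c in ["scene","side"]:
    s=snapshot(c); M=W(c,s); save(s,c+"0.png"); print(c,M[:3,3].round(3))
    for n in ["tilt_base","stop_face","plate_hinge","plate_edge","roller","tall_block_mid","middle_block_mid","low_block_mid","tape_roll","heel_lift","felt_marker","brush"]:
        for d in finder.place_of(n,c):
            p=(M@np.r_[d["location"],1])[:3]; print(n,round(d["score"],2),p.round(3),np.round(px(s,M,p)))
E
```

```text
0.0 [0.21958515 0.61120356 0.2301972 ] [-1.28138878e-04  1.71567355e-01  9.85171898e-01 -9.78872778e-04]
scene [ 0.376 -0.833  0.82 ]
tilt_base 0.58 [0.531 0.065 0.001] [295. 238.]
stop_face 0.57 [0.53  0.07  0.013] [294. 233.]
plate_hinge 0.79 [ 0.511 -0.004  0.026] [291. 251.]
plate_hinge 0.47 [0.495 0.416 0.001] [265. 161.]
plate_edge 0.87 [0.548 0.117 0.061] [299. 205.]
roller 0.58 [0.547 0.115 0.045] [298. 211.]
tall_block_mid 0.69 [0.518 0.548 0.029] [268. 131.]
tall_block_mid 0.28 [0.548 0.115 0.061] [299. 206.]
middle_block_mid 0.65 [0.576 0.312 0.029] [297. 171.]
middle_block_mid 0.61 [0.5   0.414 0.001] [267. 161.]
middle_block_mid 0.15 [0.53  0.068 0.011] [294. 234.]
low_block_mid 0.68 [ 0.566 -0.236 -0.001] [335. 338.]
low_block_mid 0.6 [0.459 0.309 0.013] [256. 179.]
heel_lift 0.9 [0.359 0.289 0.002] [221. 189.]
felt_marker 0.61 [0.385 0.41  0.001] [228. 165.]
brush 0.93 [ 0.564 -0.239  0.001] [335. 339.]
side [0.108 1.188 0.612]
tilt_base 0.85 [0.53  0.07  0.001] [277. 220.]
stop_face 0.71 [0.536 0.067 0.016] [276. 214.]
plate_hinge 0.68 [ 0.512 -0.006  0.028] [292. 201.]
plate_edge 0.59 [0.547 0.112 0.063] [265. 205.]
roller 0.63 [0.543 0.107 0.047] [267. 209.]
tall_block_mid 0.72 [0.576 0.306 0.027] [223. 251.]
tall_block_mid 0.71 [0.519 0.546 0.03 ] [194. 316.]
tall_block_mid 0.69 [0.501 0.416 0.037] [232. 278.]
tall_block_mid 0.5 [0.544 0.114 0.064] [266. 205.]
middle_block_mid 0.8 [0.576 0.305 0.023] [224. 252.]
low_block_mid 0.71 [0.455 0.31  0.013] [271. 266.]
tape_roll 0.52 [ 0.373  0.027 -0.001] [337. 222.]
heel_lift 0.73 [ 0.352  0.289 -0.001] [318. 274.]
felt_marker 0.82 [0.383 0.41  0.002] [287. 301.]
brush 0.63 [ 0.561 -0.237 -0.002] [301. 179.]
```

View pics/scene0.png

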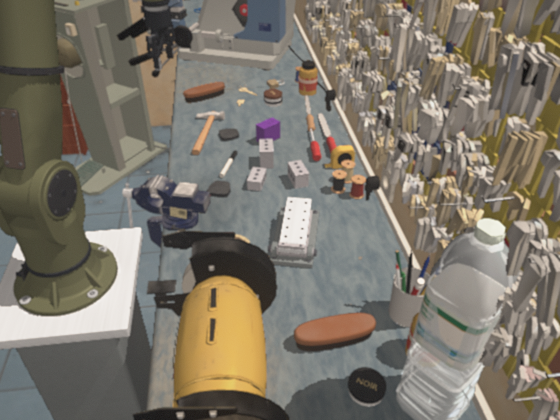

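View pics/side0.png

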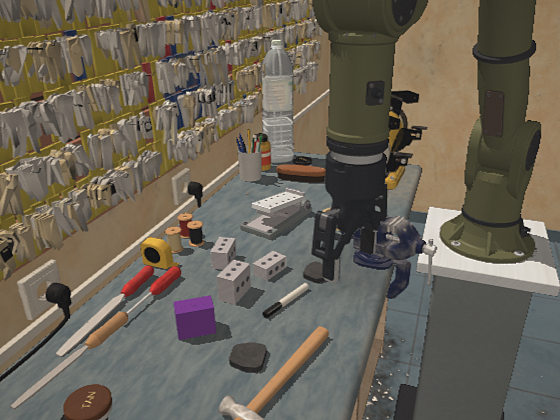

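Side view: candidates for the tall block are the grey block at (232,278), the purple look-alike at (194,316), the middle block at (223,251) and the low block at (271,266). By the description it is the grey one at (232,278), world about (0.50, 0.415). I'll go above it for the close check.

Run:
```python
from h import *
arm.move_pose([0.50,0.33,0.30],down(0.25))
s=snapshot("wrist"); M=W("wrist",s); save(s,"w1.png"); print(M[:3,3].round(3),M[:3,2].round(2))
for n in ["tall_block_mid","middle_block_mid","low_block_mid","plate_edge","stop_face","plate_hinge","tilt_base","felt_marker"]:
    for d in finder.place_of(n,"wrist"):
        p=(M@np.r_[d["location"],1])[:3]; print(n,round(d["score"],2),p.round(3),np.round(px(s,M,p)))
for n in ["tall_block","middle_block_mid"]:
  for d in finder.silhouettes(n,"wrist"):
    m=d["mask"]; print(n,round(d["score"],2),m.sum(),np.argwhere(m).mean(0)[::-1].round())
print(arm.get_obs()["t"])
```

```text
[0.569 0.35  0.443] [-0.28 -0.07 -0.96]
tall_block_mid 0.85 [0.497 0.418 0.032] [208. 152.]
tall_block_mid 0.73 [0.517 0.549 0.03 ] [106. 108.]
middle_block_mid 0.96 [0.576 0.311 0.027] [307. 111.]
low_block_mid 0.84 [0.459 0.31  0.015] [283. 197.]
low_block_mid 0.53 [ 0.515 -0.003  0.03 ] [520. 218.]
plate_edge 0.82 [0.541 0.117 0.062] [457. 183.]
plate_edge 0.57 [ 0.494  0.415 -0.001] [214. 151.]
stop_face 0.54 [ 0.532  0.071 -0.001] [461. 187.]
stop_face 0.37 [0.492 0.415 0.001] [214. 153.]
plate_hinge 0.97 [ 0.513 -0.007  0.028] [520. 219.]
plate_hinge 0.48 [0.458 0.31  0.017] [282. 199.]
tilt_base 0.74 [ 0.532  0.067 -0.001] [464. 188.]
tilt_base 0.73 [ 0.354  0.288 -0.005] [279. 262.]
felt_marker 0.91 [0.38  0.412 0.004] [200. 229.]
felt_marker 0.19 [ 0.511 -0.007  0.026] [518. 220.]
tall_block 0.94 3563 [104. 107.]
tall_block 0.82 2408 [208. 153.]
middle_block_mid 0.83 2105 [311. 113.]
3.4583
```

View pics/w1.png

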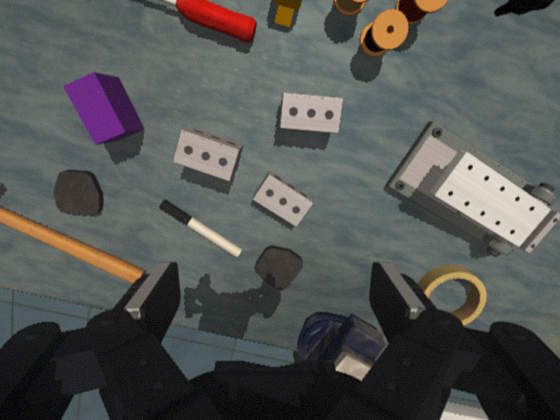

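The wrist view shows the purple look-alike at (104,107), the grey tall block at (208,153), the middle block at (310,112) and the low block at (283,198). The plate is slightly raised over its base at (465,188). I'll fit box models to the masks to get poses.

```bash
cat >> h.py <<'E'
from scipy.optimize import minimize
def boxpts(x0,x1,y0,y1,z0,z1): return np.array([[x,y,z] for x in(x0,x1) for y in(y0,y1) for z in(z0,z1)])
def hullmask(s,M,P):
    C=(np.c_[P,np.ones(len(P))]@np.linalg.inv(M).T); uv=np.c_[s["fx"]*C[:,0]/C[:,2]+s["cx"],s["fy"]*C[:,1]/C[:,2]+s["cy"]]
    return cv2.convexHull(uv.astype(np.float32))
def place(P,x,y,a): return P@R.from_euler("z",a).as_matrix().T+[x,y,0]
def fit(s,M,mask,P,x0):
    c,_=cv2.findContours(mask.astype(np.uint8),0,1); h=cv2.convexHull(np.vstack([k for k in c if len(k)>20]))
    t=np.zeros(mask.shape,np.uint8); cv2.fillConvexPoly(t,h,1); t=cv2.resize(t,None,fx=4,fy=4,interpolation=0)
    def f(v):
        m=np.zeros_like(t); cv2.fillConvexPoly(m,np.int32(hullmask(s,M,place(P,v[0]/1e3,v[1]/1e3,v[2]/100))*4+1.5),1); return 1-(m&t).sum()/(m|t).sum()
    x0=np.array([x0[0]*1e3,x0[1]*1e3,x0[2]*100]); S=np.vstack([x0,x0+[6,0,0],x0+[0,6,0],x0+[0,0,12]])
    r=minimize(f,x0,method="Nelder-Mead",options=dict(initial_simplex=S,maxiter=150)); return r.x/[1e3,1e3,100],1-r.fun
TALL=boxpts(-.035,.035,-.02,.02,0,.06)
BASE=np.vstack([boxpts(-.1,.1,-.05,.05,0,.016),boxpts(.065,.085,-.047,.047,.0,.045)])
E
python3 - <<'E'
from h import *
def look(tag):
    s=snapshot("wrist"); M=W("wrist",s); im=s["frame"].copy()
    near=lambda n,u:min(finder.silhouettes(n,"wrist"),key=lambda d:np.hypot(*(np.argwhere(d["mask"]).mean(0)[::-1]-u)))["mask"]
    ub=px(s,M,[.532,.067,.02]); 
    m=near("tilt_base",ub)|near("plate_edge",px(s,M,[.545,.11,.05]))
    r=fit(s,M,m,BASE,(.532,.067,-1.82)); print(tag,"base",r)
    cv2.polylines(im,[np.int32(hullmask(s,M,place(BASE,*r[0])))],True,(255,0,0))
    ut=px(s,M,[.498,.417,.03])
    if 0<ut[0]<560 and tag=="a":
        r=fit(s,M,near("tall_block",ut),TALL,(.498,.417,-1.8)); print("tall",r)
        cv2.polylines(im,[np.int32(hullmask(s,M,place(TALL,*r[0])))],True,(255,0,0))
    for n in ["plate_edge","roller","stop_face","plate_hinge"]:
        for d in finder.place_of(n,"wrist")[:1]: print(n,d["score"],(M@np.r_[d["location"],1])[:3].round(4))
    return im
a=look("a")
for yaw in (1.3,1.3-np.pi):
    q=arm.solve_ik([.52,.07,.28],down(yaw)); print(yaw,q)
arm.move_pose([.50,.07,.26],down(1.3))
b=look("b"); print(arm.get_obs()["t"])
cv2.imwrite("pics/fit.png",cv2.cvtColor(cv2.resize(np.hstack([a,b]),(800,300)),cv2.COLOR_RGB2BGR))
E
```

```text
Traceback (most recent call last):
ValueError: min() iterable argument is empty
```

Detections occasionally miss; I'll make the look tolerant.

```bash
cat >> h.py <<'E'
def near(n,u):
    best=None
    for _ in range(3):
        L=[d["mask"] for d in finder.silhouettes(n,"wrist")]
        L=[m for m in L if np.hypot(*(np.argwhere(m).mean(0)[::-1]-u))<45]
        if L: return L[0]
        snapshot("wrist")
    print("miss",n); return np.zeros((420,560),bool)
def look(tall=None,base=(.532,.067,-1.82)):
    s=snapshot("wrist"); M=W("wrist",s); im=s["frame"].copy()
    m=near("tilt_base",px(s,M,[*base[:2],.02]))|near("plate_edge",px(s,M,[*base[:2],.05]))
    def go(n,m,P,g):
        if m.sum()<500: return
        r=fit(s,M,m,P,g); print(n,r); cv2.polylines(im,[np.int32(hullmask(s,M,place(P,*r[0])))],True,(255,0,0))
    go("base",m,BASE,base)
    if tall: go("tall",near("tall_block",px(s,M,[*tall[:2],.03])),TALL,tall)
    for n in ["plate_edge","roller","stop_face","plate_hinge"]:
        for d in finder.place_of(n,"wrist")[:1]: print(n,round(d["score"],2),(M@np.r_[d["location"],1])[:3].round(4))
    return im
E
python3 - <<'E'
from h import *
a=look((.498,.417,-1.8))
for yaw in (1.3,1.3-np.pi): print(yaw,arm.solve_ik([.52,.07,.28],down(yaw)))
arm.move_pose([.50,.07,.26],down(1.3))
b=look(); print(arm.get_obs()["t"])
cv2.imwrite("pics/fit.png",cv2.cvtColor(cv2.resize(np.hstack([a,b]),(800,300)),cv2.COLOR_RGB2BGR))
E
```

```text
base (array([ 0.53006048,  0.06538942, -1.83873581]), np.float64(0.8743436831529138))
tall (array([ 0.49596322,  0.41505265, -1.65895394]), np.float64(0.9742639040348964))
plate_edge 0.89 [0.5402 0.1156 0.061 ]
roller 0.59 [0.5452 0.1117 0.0492]
stop_face 0.7 [0.5403 0.1149 0.0613]
plate_hinge 0.93 [ 0.5141 -0.0061  0.03  ]
1.3 [-0.69463453  0.02292967  0.52281372  1.70230634 -0.01158091  1.41942878
 -0.4409845 ]
-1.841592653589793 [ 0.9208614   0.15151465 -1.19667447  1.6543281   0.14232139  1.43291316
  2.57922729]
base (array([ 0.53019636,  0.06704711, -1.83960501]), np.float64(0.9005351599701936))
plate_edge 0.73 [0.5433 0.1147 0.0611]
roller 0.74 [0.5405 0.1099 0.047 ]
plate_hinge 0.92 [ 0.5169 -0.0058  0.0257]
5.6417
```

View pics/fit.png

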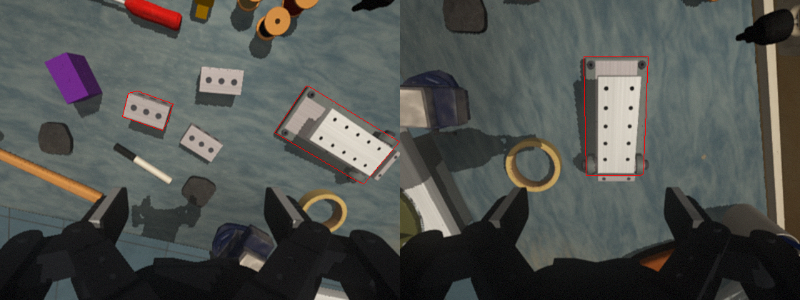

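The left panel's red outline fits the grey tall block well, at (208,153) in full-image pixels. The base outline on the right misses the hinge end by a few mm, so I'll take one close crop to read the slab corners.

Run:
```python
from h import *
s=snapshot("wrist"); M=W("wrist",s); np.savez("b.npz",M=M,f=s["frame"],k=[s["fx"],s["fy"],s["cx"],s["cy"]])
c=s["frame"][70:265,225:365]; cv2.imwrite("pics/c.png",cv2.cvtColor(cv2.resize(c,None,fx=3,fy=3,interpolation=cv2.INTER_CUBIC),cv2.COLOR_RGB2BGR))
```

```text
(no output)
```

View pics/c.png

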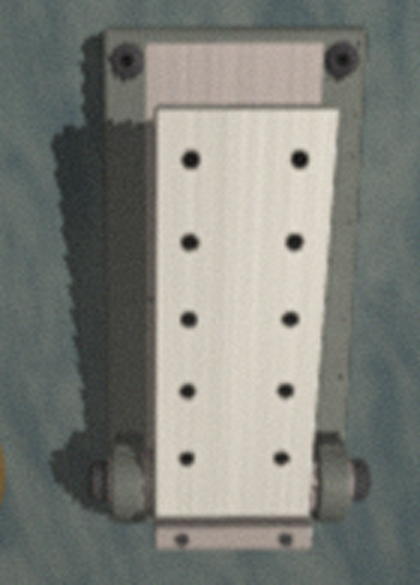

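Run:
```python
from h import *
d=np.load("b.npz"); M=d["M"]; k=d["k"]; s=dict(fx=k[0],fy=k[1],cx=k[2],cy=k[3])
B=(.5302,.0668,-1.8394)
def P(p): 
    u=px(s,M,place(np.array([p]),*B)[0]); return [(round((u[0]-225)*3)),round((u[1]-70)*3)]
print("cam",M[:3,3])
for n,p in dict(tl=(-.1,-.05,.016),tr=(-.1,.05,.016),tlb=(-.1,-.05,0),trb=(-.1,.05,0),r58=(.058,.05,.016),end=(.1,0,.016),chL=(.075,-.047,.045),chR=(.075,.047,.045)).items(): print(n,P(p))
for a in (.1,.15,.2):
    def pl(l,y,h): return (.075-l*np.cos(a)+h*np.sin(a),y,.028+l*np.sin(a)+h*np.cos(a))
    print(a,[P(pl(l,y,.022)) for l,y in ((.15,-.03),(.15,.03))], pl(.125,0,.015))
```

```text
cam [0.51832351 0.14130448 0.40306751]
tl [98, 27]
tr [368, 27]
tlb [100, 31]
trb [359, 31]
r58 [344, 432]
end [222, 525]
chL [109, 496]
chR [348, 496]
0.1 [[153, 105], [334, 105]] (np.float64(-0.04787801941005081), 0, np.float64(0.05540423956002391))
0.15 [[153, 111], [338, 111]] (np.float64(-0.046354812754901296), 0, np.float64(0.06151133272824054))
0.2 [[153, 119], [341, 119]] (np.float64(-0.04452828226822929), 0, np.float64(0.06753466501700127))
```

```bash
cat >> h.py <<'E'
B=(.531,.0666,-1.839); BL=(.496,.415,-1.659)
def pose(p,th,F=B,adv=.022):
    "TCP pose: desired point p in frame F, hand leaning to +x by th; TCP adv beyond p"
    r=R.from_euler("z",F[2])*R.from_euler("y",th); P=place(np.array([p]),*F)[0]-adv*r.apply([0,0,1])
    q=(r*R.from_euler("z",np.pi)*R.from_euler("x",np.pi)).as_quat(); return P,np.array([q[3],q[0],q[1],q[2]])
def edge(a,l=.125,h=.015): return np.array([.075-l*np.cos(a)+h*np.sin(a),0,.028+l*np.sin(a)+h*np.cos(a)])
def st(t=""):
    o=arm.get_obs(); print(t,round(o["t"],2),o["tcp_pos"].round(4),"F",np.round(o["force"],1),"w",round(o["grip_width"],3),"g",round(o["grasp_force"],1)); return o
TH=-np.radians(35)
E
python3 - <<'E'
from h import *
T=dict(p0=pose(edge(.15),.15,adv=-.06),p1=pose(edge(.15),.15),p2=pose(edge(.4),.4),p3=pose(edge(.69),.69),p3b=pose(edge(.69),.69,adv=-.08),
 p3v=pose(edge(.69),.35),
 b0=pose((-.018,0,.046),TH,BL,adv=-.06),b1=pose((-.018,0,.046),TH,BL),
 c0=pose((-.09,0,.15),TH),c1=pose((-.034-.018,0,.062),TH))
for k,(p,q) in T.items():
    j=arm.solve_ik(p,q); print(k,p.round(3),None if j is None else np.round(j,2))
E
```

```text
p0 [0.541 0.103 0.121] [-0.66  0.17  0.57  1.91 -0.26  1.05 -0.25]
p1 [0.544 0.114 0.04 ] [-0.64  0.29  0.54  1.96 -0.36  0.9  -0.17]
p2 [0.542 0.108 0.07 ] [-0.58  0.23  0.64  2.03 -0.67  0.95  0.18]
p3 [0.538 0.092 0.102] [-0.61  0.31  0.93  2.08 -1.05  1.19  0.6 ]
p3b [0.521 0.029 0.181] [-0.61  0.17  1.03  2.01 -0.86  1.31  0.51]
p3v [0.536 0.085 0.098] [-0.59  0.17  0.66  2.   -0.54  0.99  0.08]
b0 [0.501 0.467 0.095] [-1.03  0.88  0.16  1.01  0.21  1.77 -0.99]
b1 [0.496 0.42  0.028] [-1.01  0.86  0.16  1.19  0.22  1.61 -1.01]
c0 [0.552 0.141 0.132] [-0.82  0.55  0.37  1.52  0.26  1.54 -0.79]
c1 [0.541 0.105 0.044] [-0.81  0.6   0.39  1.64  0.24  1.35 -0.81]
```

Run:
```python
from h import *
arm.move_pose(*pose(edge(.15),.15,adv=-.05))
arm.line_to(*pose(edge(.15),.15),v=.12); st("at")
arm.close(40); st("grip")
for a in (.3,.45,.58,.65,.685):
    arm.line_to(*pose(edge(a),a),v=.1); o=st(a)
    if np.linalg.norm(o["force"])>35: break
```

```text
at 7.12 [0.5449 0.1145 0.0406] F [ 0.3 -0.3  0.7] w 1.0 g 0.0
grip 7.47 [0.5452 0.1145 0.0407] F [2.2 1.1 1.7] w 0.694 g 49.8
0.3 7.81 [0.5444 0.1113 0.0594] F [3.  1.2 1.4] w 0.688 g 49.6
0.45 8.15 [0.5428 0.1056 0.0769] F [4.1 0.1 1.2] w 0.69 g 49.6
0.58 8.47 [0.5409 0.0987 0.0912] F [3.9 0.1 3.4] w 0.692 g 49.7
0.65 8.72 [0.5397 0.0943 0.0985] F [3.9 0.1 4. ] w 0.692 g 49.7
0.685 8.97 [0.5391 0.092  0.1019] F [ 5.3 -1.4  3.9] w 0.691 g 49.7
```

Run:
```python
from h import *
arm.ungrasp(); arm.line_to(*pose(edge(.685),.685,adv=-.07),v=.2); st("back")
for c in ("side","scene"):
    s=snapshot(c);M=W(c,s)
    for n in ("plate_edge","roller"):
        for d in finder.place_of(n,c)[:1]: print(c,n,round(d["score"],2),(M@np.r_[d["location"],1])[:3].round(3))
print("expect",place(edge(.685)[None],*B),place(edge(.685,.12,0)[None],*B))
arm.move_pose([.50,.25,.30],pose((0,0,0),-.3)[1])
arm.move_pose(*pose((-.018,0,.046),TH,BL,adv=-.06)); st("pre")
s=snapshot("wrist"); M=W("wrist",s); m=near("tall_block",px(s,M,[*BL[:2],.03]))
print(m.sum(), fit(s,M,m,TALL,BL)); im=s["frame"].copy()
cv2.polylines(im,[np.int32(hullmask(s,M,place(TALL,*BL)))],True,(255,0,0)); s["frame"]=im; save(s,"pre.png")
```

```text
back 9.96 [0.5221 0.0364 0.1724] F [-0.5  0.2 -0. ] w 0.997 g 0.0
side plate_edge 0.75 [0.537 0.08  0.117]
side roller 0.71 [0.539 0.081 0.102]
scene plate_edge 0.87 [0.54  0.084 0.118]
scene roller 0.86 [0.539 0.09  0.1  ]
expect [[0.53426275 0.0784721  0.11870041]] [[0.53575152 0.08388925 0.10392076]]
pre 12.65 [0.5027 0.4658 0.097 ] F [-1.   0.2  0.5] w 1.001 g 0.0
7293 (array([ 0.49781162,  0.41284294, -1.64087998]), np.float64(0.9753750897044343))
```

View pics/pre.png

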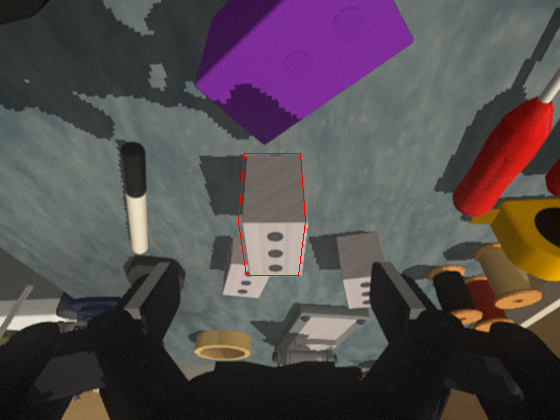

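Plate stands at about 0.685 rad, as intended. The outline sits on the grey block at (272,215); purple is clear at (300,60). Now I grasp it.

```bash
sed -i 's/^B=(.531.*/B=(.531,.0666,-1.839); BL=(.4972,.4137,-1.648)/' h.py
python3 - <<'E'
from h import *
arm.line_to(*pose((-.018,0,.046),TH,BL),v=.12); st("at")
arm.close(80); g=st("grip")
p,q=pose((-.018,0,.046),TH,BL); arm.line_to(p+[0,0,.01],q,v=.05); st("lift")
arm.line_to(p+[0,0,.12],q,v=.2); st("up")
p,q=pose((-.034-.018-.06,0,.046+.016+.06),TH); print(arm.solve_ik(p,q) is not None)
arm.move_pose(p,q); st("over")
s=snapshot("wrist"); M=W("wrist",s); save(s,"carry.png")
L=[d for d in finder.place_of("tall_block_mid","wrist")]
for d in L[:3]: print(d["score"],(M@np.r_[d["location"],1])[:3].round(4))
print("expect",place(np.array([[-.094,0,.106]]),*B))
E
```

```text
at 13.59 [0.4979 0.4199 0.0289] F [0.1 0.5 0.7] w 1.003 g 0.0
grip 14.08 [0.498  0.42   0.0285] F [0.8 2.9 2.8] w 0.456 g 81.4
lift 14.43 [0.4974 0.4189 0.0375] F [ 0.   0.4 -6.6] w 0.459 g 80.9
up 15.13 [0.4971 0.4188 0.1466] F [ 0.1 -0.1 -6.1] w 0.458 g 80.8
True
over 16.18 [0.5568 0.1652 0.1036] F [-0.3  0.3 -6. ] w 0.453 g 80.8
expect [[0.55590998 0.15723936 0.106     ]]
```

View pics/carry.png

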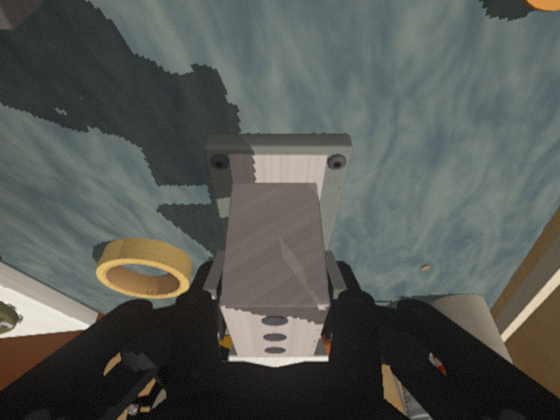

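The block is held square (end face centred at column 277, base end at 279). Next I lower it and slide it home under force watch.

Run:
```python
from h import *
def C(dx,dz): return pose((-.034-.018+dx,0,.046+.016+dz),TH)
arm.line_to(*C(-.03,.008),v=.12); o=st("pre")
f0=o["force"].copy(); dz=.004
while dz>-.006:
    arm.line_to(*C(-.012,dz),v=.05); f=arm.get_obs()["force"]-f0
    if f[2]>3: break
    dz-=.001
print("touch dz",dz,f.round(1)); xa=R.from_euler("z",B[2]).apply([1,0,0]); dx=-.012
f1=arm.get_obs()["force"].copy()
while dx<.008:
    dx+=.001; arm.line_to(*C(dx,dz),v=.03); f=arm.get_obs()["force"]-f1; 
    print(round(dx,4),(f@xa).round(1),f[2].round(1))
    if f@xa<-10: break
st("end")
```

```text
pre 16.93 [0.5497 0.1342 0.0523] F [ 0.6  0.3 -5.1] w 0.459 g 80.8
touch dz 0.0 [-1.  -0.2  3.7]
-0.011 -3.6 1.5
-0.01 -3.4 2.2
-0.009 -4.7 4.8
-0.008 -5.2 5.7
-0.007 -4.9 5.0
-0.006 -5.6 5.5
-0.005 -5.8 5.5
-0.004 -5.1 5.4
-0.003 -5.2 5.9
-0.002 -5.6 5.4
-0.001 -5.1 6.0
0.0 -4.7 6.4
0.001 -7.1 6.6
0.002 -8.7 6.5
0.003 -10.7 6.5
end 22.19 [0.5418 0.1047 0.0446] F [ 2.6 10.4  5.1] w 0.46 g 82.7
```

Run:
```python
from h import *
arm.ungrasp(); st("rel")
arm.line_to(*pose((-.034-.018-.005,0,.062),TH,adv=-.07),v=.2)
arm.line_to(*pose((-.034-.018-.005,0,.062),TH,adv=-.11),v=.2)
s=snapshot("wrist"); M=W("wrist",s); im=s["frame"].copy()
G=TALL+[0,0,.016]; g=place(np.array([[-.034,0,0]]),*B)[0]
m=near("tall_block",px(s,M,g+[0,0,.046])); r=fit(s,M,m,G,(g[0],g[1],B[2])); print(m.sum(),r)
d=R.from_euler("z",-B[2]).apply(np.r_[r[0][:2]-np.array(B[:2]),0]); print("in base",d[:2].round(4),r[0][2]-B[2])
mb=near("tilt_base",px(s,M,[*B[:2],.02]))
cv2.polylines(im,[np.int32(hullmask(s,M,place(G,*g[:2],B[2])))],True,(255,0,0))
e=boxpts(-.1,-.07,-.05,.05,0,.016); cv2.polylines(im,[np.int32(hullmask(s,M,place(e,*B)))],True,(0,255,0))
c=cv2.resize(im[60:360,130:430],(600,600),interpolation=cv2.INTER_CUBIC)
cv2.imwrite("pics/home.png",cv2.cvtColor(c,cv2.COLOR_RGB2BGR)); st()
```

```text
rel 22.72 [0.5404 0.1011 0.0438] F [ 0.2 -0.7 -0.3] w 0.996 g 0.0
4896 (array([ 0.53882256,  0.09843759, -1.83273166]), np.float64(0.9723290914471737))
in base [-0.0328 -0.0009] 0.00626834166907364
 23.85 [0.5621 0.1808 0.1507] F [ 1.1  0.4 -0.4] w 0.997 g 0.0
```

View pics/home.png

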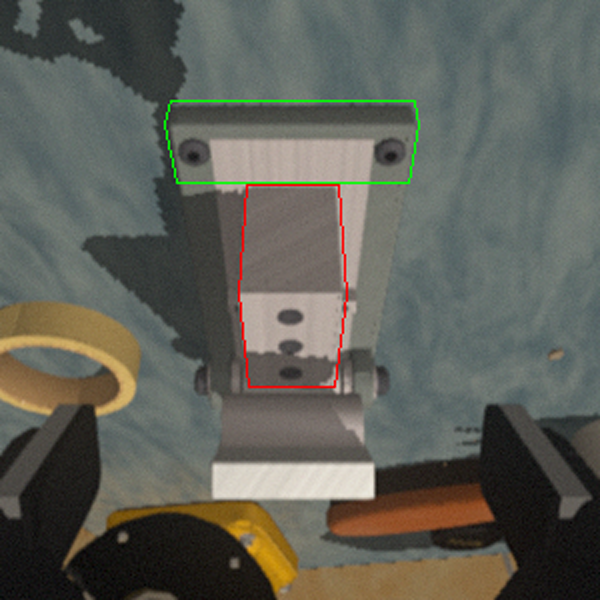

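The block (red outline at 290,285 in the crop) is home, centred and square: fit 1 mm off, 0.4°. Now I fold the plate down with closed fingertips.

Run:
```python
from h import *
th=.5
def D(a,off=0): p,q=pose(edge(a,h=.022),th,adv=0); n=R.from_euler("z",B[2]).apply([np.sin(a),0,np.cos(a)]); return p+off*n,q
p,q=pose((-.08,0,.3),-.3); arm.line_to(p,q,v=.3); arm.close(20)
arm.move_pose(*D(.685,.06)); arm.line_to(*D(.70,.012),v=.15); o=st("above"); f0=o["force"].copy()
a=.70; log=[]
while a>.48:
    a-=.008; p,q=D(a); arm.line_to(p,q,v=.03); o=arm.get_obs(); f=o["force"]-f0
    n=R.from_euler("z",B[2]).apply([np.sin(a),0,np.cos(a)]); log.append((round(a,3),round(float(f@n),1)))
    if f@n>(9 if a<.56 else 12): break
print(log); st("end")
```

```text
above 26.57 [0.5309 0.0668 0.1347] F [0.1 0.4 0.2] w -0.001 g 0.0
[(0.692, -0.2), (0.684, 0.1), (0.676, 1.7), (0.668, 1.5), (0.66, 0.4), (0.652, 0.8), (0.644, 1.7), (0.636, 0.6), (0.628, 0.5), (0.62, 1.1), (0.612, 1.5), (0.604, 1.6), (0.596, 0.3), (0.588, 0.9), (0.58, -0.5), (0.572, 0.9), (0.564, 0.4), (0.556, 0.1), (0.548, 1.2), (0.54, 0.2), (0.532, 0.0), (0.524, 0.9), (0.516, 5.9), (0.508, 13.2)]
end 32.9 [0.5371 0.0883 0.1092] F [-7.  -5.9 10.9] w 0.004 g 6.4
```

Clear contact at about 0.52 rad. I'll lift off and check.

Run:
```python
from h import *
o=arm.get_obs(); p=np.array(o["tcp_pos"]); n=R.from_euler("z",B[2]).apply([np.sin(.52),0,np.cos(.52)])
arm.line_to(p+.05*n,v=.1); arm.move_pose(*pose((-.16,0,.24),-.45)); st("away")
for c in ("side","scene"):
    s=snapshot(c);M=W(c,s)
    for q in ("plate_edge","roller","middle_block_mid","low_block_mid"):
        for d in finder.place_of(q,c)[:1]: print(c,q,round(d["score"],2),(M@np.r_[d["location"],1])[:3].round(3))
    if c=="side": sd=s["frame"]
print("expect",place(edge(.524)[None],*B),place(edge(.524,.12,0)[None],*B))
s=snapshot("wrist")
v=np.hstack([cv2.resize(s["frame"],(480,360)),cv2.resize(sd[160:280,220:340],(320,320))[:,:] if 0 else cv2.resize(sd[160:295,220:340],(320,360),interpolation=cv2.INTER_CUBIC)])
cv2.imwrite("pics/end.png",cv2.cvtColor(v,cv2.COLOR_RGB2BGR))
```

```text
away 34.58 [0.5708 0.2098 0.2192] F [ 0.9 -1.3  0.5] w 0.001 g 0.0
side plate_edge 0.87 [0.539 0.092 0.107]
side roller 0.9 [0.541 0.091 0.088]
side middle_block_mid 0.82 [0.578 0.306 0.019]
side low_block_mid 0.77 [0.456 0.31  0.012]
scene plate_edge 0.59 [0.543 0.094 0.104]
scene roller 0.79 [0.542 0.098 0.087]
scene middle_block_mid 0.95 [0.576 0.304 0.026]
scene low_block_mid 0.66 [0.461 0.309 0.009]
expect [[0.53781656 0.09140325 0.1035308 ]] [[0.53865822 0.09446578 0.08804169]]
```

View pics/end.png

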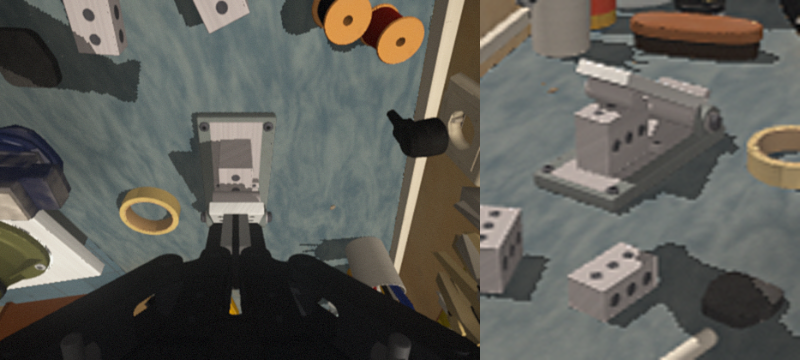

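The side crop at (610,115) shows the roller bearing on the block. The block is square and centred, seen by the wrist camera at (237,160), and the other blocks and bystanders are where they were. The arm is clear, so I'm handing in.

```bash
python3 -c "
from rig import arm
print(arm.finish_job())"
```

```text
the job is handed in; nothing more can be done
None
```

I handed the job in at about 35 s of robot time: the plate rests by its roller on the tall block at about 30°, with the block centred and square against the stop bar. The fold-down peaked at about 13 N, and the other two blocks stayed where they were.

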